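Set electrode tweezers in the next sample cup

TASK

Turn the sample turntable one click counter-clockwise (seen from above), and no further, so that the next cup stands at the pointer, and let go of the knob. Then take the electrode tweezers by their grips, squeeze them to the marked gap of 10 mm between the two discs, never letting the discs meet, and lower both discs into the cup at the pointer without touching the cup. Finish while holding the tweezers steady there at that gap, the turntable still in its click, and leave the things standing round about where they are.

Things in the scene. Friction and masses are not known exactly. Their poses are not given: they have to be found in the camera images.
- turntable: fixed dark steel round base (156 mm across, 18 mm high) of an indexing sample turntable; origin at the centre of its underside on the worktop, the axis of rotation is its z. On it turns a bare aluminium disc, 160 mm across, top face 30 mm above the worktop, with three equal white open cups on one half and a black bar knob in the middle.
- pointer (a point): tip of the small block with a white line that sticks out of the base on its -x side, 92 mm from the axis, 10 mm above the worktop: the index pointer. The cup that stands in line with it is the one in use.
- turret (a joint): angle of the turntable disc, rad, counter-clockwise seen from above positive, range -0.1 to 2.19. Sprung detents (clicks) at 0, 1.047 and 2.094; it starts in the click at 0, first cup at the pointer. Let go within 0.4 rad of a click it drops into it by itself; turning takes at most about 0.2 N m.
- knob_top (a point): centre of the top of the black bar knob on the turntable axis, 68 mm above the worktop; its frame turns with the disc. Bar 52 mm long, 12 mm wide, 38 to 68 mm above the worktop, its long side 30 degrees clockwise (from above) of the point's x axis. At disc angle 0 that x axis is the turntable's x, pointing from the pointer to the axis.
- cup_b (a point): second cup, to be brought to the pointer: centre of its floor, the disc's top face, 30 mm above the worktop, 56 mm from the axis. Inside diameter 36 mm, outside 40 mm, rim 15 mm above the floor. Cups are 60 degrees apart; at the start this one is 60 degrees clockwise (from above) of the cup at the pointer.
- tweezers: electrode tweezers, 85 g, 140 mm long, standing on a black rear housing 28 mm high and on two discs. Origin on the hinge, at underside height; x forward midway between the open arms, y left. Right arm (-y) fixed to this frame, left arm hinged. Upright discs 12 mm across, 3 mm thick, 115 mm from the hinge; the arms pass 17 mm above the discs' lowest points. Centre of mass 59 mm ahead of the hinge.
- grips (a point): midpoint between the two black ribbed grips when open, 65 mm ahead of the tweezers' origin, 18 mm above their underside; squeeze here along y. Grips 26 mm long, 8 to 28 mm above the underside. Width over them: 33.5 mm open, 25.6 mm at the 10 mm gap, 20 mm shut (0.57 mm per mm of gap). Squeezed, the frame may turn by half the squeeze angle.
- squeeze (a joint): angle the left arm is squeezed, rad: 0 open (gap 24 mm), 0.122 at the marked 10 mm, 0.209 shut; gap = 24 mm - 115 mm per rad. Sprung open: at the grips 3 N per finger starts it, 5 N holds 10 mm, 6.5 N shuts it, so set an opening with a grip limit well over 5 N. On the white scale plate the arm's pointer lies on the thick middle line at 10 mm, on thin lines at 5 and 15.
- disc_fixed (a point): centre of the inner face of the right disc, 6 mm above its lowest point.
- disc_moving (a point): centre of the inner face of the left disc, 6 mm above its lowest point. The distance between the two points is the gap.
- slips_front: bystander: small white cardboard box, 34 x 34 x 14 mm, origin under its centre
- slips_back: bystander: second small white cardboard box, 34 x 34 x 14 mm, origin under its centre
- lens_case: bystander: clear round case with black foot, 39 mm across, 54 mm high, origin under its centre
- jar: bystander: squarish clear jar with a pale lid, 56 x 56 x 104 mm high, origin under its centre
- microscope: obstacle: fixed white microscope on the left, up to 0.67 m tall, over about x 0.29 to 0.70, y 0.48 to 0.80; an arm that starts beside it must draw back from it before reaching forward. Origin under its foot.
Not all that is in view belongs to the job. Several things look just like the tweezers: the one meant starts nearest to the robot's base.

How it is judged:
By the outcome, as a careful person would: the job done as asked, in the order asked, and still so for the second after the job is handed in, while the arm keeps its last pose, push and grip.
It also fails if it takes over 64 s, if anything falls off the work surface, if the arm or the gripper's body presses on something with over 40 N, if the wrist force passes 120 N, or if a joint passes its speed limit or range.

ROBOT

A 6-joint arm with a two-finger parallel gripper is mounted at the origin on a cart in front of the work surface, level with it; the furniture and walls round the work are solid. World frame = base frame: x ahead of the robot, y to its left, z up, the work surface at z = 0. Lengths are in m, angles in rad, forces in N, time in s.
With the tool pointing down it reaches from about 0.3 to 0.85 m from the base axis. Payload 5.4 kg.
Tool frame: the origin (TCP) lies at the very end of the fingers, on their centre line; the grasp point (between the pads) lies 19 mm behind it; z points along the fingers, y is the direction in which the jaws open and shut (so a half turn about z gives the same grasp; the last joint's range is limited). The gripper opens to 85 mm and grips with 20 to 120 N. Pads are 22 mm wide; open, the fingers measure 114 mm over their backs; the gripper's body (76 mm by 85 mm) begins 54 mm behind the grasp point. The pads swing forward as they close: fully open they stand 13 mm farther back than shut.
Start: joints at [1.067, 0.158, 1.597, -0, 1.386, -0.21], TCP at [0.167, 0.55, 0.211] pointing down, gripper open.
Joint ranges: [-2.91, 2.91], [-0.94, 2.29], [0.18, 2.7], [-1.29, 4.43], [0.17, 2.64], [-3, 3]. Speed limits (rad/s): [2.57, 2.57, 3.14, 3.14, 3.14, 3.14].

INTERFACE

Orientations are given as [roll, pitch, yaw] about the fixed x, y, z axes, in that order (R = Rz(yaw) Ry(pitch) Rx(roll)).
In Python, from cell import robot, vision gives the robot as it stands.
- The arm moves only by the tool play_rows, never from a script. Its argument "increments" is a list of rows, each an object with "translation": the shift along the tool's x, y, z in m, a list of three; "turn": the turn about the tool's z in rad; "jaw": the finger opening in m, from 0 to 0.0854. A call has 1 to 20 rows; each row shifts and turns the commanded pose from where the row before left it, along the tool's axes as they then stand; what a row does not reach is not made up. A row lasts 1/12 s, in which the tool goes at most 41.7 mm and 7.16 degrees, less where a joint would pass 70% of its speed; a pose out of reach is approached as far as the arm can. A call is refused whole if a number of a shift passes 0.0417 or a number of a turn 0.125, either way. A call with a gripper value outside its range is refused whole. The fingers move at their own pace and stop on an object; "grip_force" is the grip in N (left out, the last holds). Time passes only in rows, so rows that do not move let the fingers close. It gives the time, the measured TCP pose, the force and the opening at its end, in the units of the state.
- robot.sense(): the state, without advancing time (a new reading comes with each control period).
- vision.read_camera(name): name is "scene" or "top" or "wrist"; returns the picture (420x560x3 uint8, red, green, blue); there is no depth.
- vision.camera_info(name): a dict with "fx", "fy", "cx", "cy" (pixels), "T" (4x4, takes a point from camera to world coordinates). Camera axes: x right, y up, looking along -z (the intrinsics and any distortion apply to the point x, -y, -z); pixel columns grow to the right and rows downward; lengths in m; the calibration is good to about 2 mm. A picture is of the moment at which its call begins: read the wrist's pose just before it. camera_info takes no time and is no camera call; for the wrist camera it gives the pose at the moment of the call.
- robot.sign_off(): hands the job in, once; it reports no verdict.
The state is a dict: "time": time; "joint_positions": joint angles; "dq": joint speeds; "joint_efforts": joint torques, N m; "position": TCP position; "ee_rot": TCP orientation; "force": force on the tool from outside, world axes, zero at the start; "moment": the same for the moment, N m; "opening": finger opening in m.
Only numpy, scipy, OpenCV 4.12 (cv2) and the standard library are available. Lean on these libraries where they do the work, as an engineer would, in place of code of your own. Each camera call takes 0.05 s, during which the arm holds its last target.

## Working session

There is one attempt and no reset: what is moved stays moved. The work goes in short steps, Python scripts to look and compute and a tool call to move; the robot and the scene stay as the last step left them, time stands still between calls to the robot, and variables do not carry over. Pictures are saved under pics/ and viewed, and the job is handed in when it is done.

Besides the shell and the picture viewer there is one more tool, called after ">>>" by a JSON object that holds its "name" and its "arguments". play_rows: Moves the arm, as the interface text tells. Its arguments: {"type":"object","properties":{"increments":{"type":"array","items":{"type":"object","properties":{"translation":{"type":"array","items":{"type":"number"}},"turn":{"type":"number"},"jaw":{"type":"number"}}}},"grip_force":{"type":"number"}},"required":["increments"]}

```bash
mkdir -p pics; ls; python3 - <<'E'
from cell import robot, vision
import cv2, numpy as np
s=robot.sense();print(s)
for n in("scene","top","wrist"):
    i=vision.camera_info(n);print(n,i)
    cv2.imwrite(f"pics/a_{n}.png",vision.read_camera(n)[:,:,::-1])
E
```

```text
pics
{'time': 0.0, 'joint_positions': array([ 1.06689504e+00,  1.59066779e-01,  1.59823882e+00, -7.37520398e-06,
        1.38616004e+00, -2.10077731e-01]), 'dq': array([ 0.00087229,  0.00022535,  0.00109202,  0.00172946,  0.00072762,
       -0.00019418]), 'joint_efforts': array([ 1.32167945e-03, -3.95975983e+01, -3.31441891e+01,  5.39543441e-05,
        8.06048425e-03, -5.53498921e-06]), 'position': array([0.16622802, 0.54979157, 0.21020365]), 'ee_rot': array([-3.13975933e+00, -3.83497035e-04,  2.84777011e+00]), 'force': array([-0.0652006 , -0.10311507,  0.59162013]), 'moment': array([0.05003622, 0.01073693, 0.00889341]), 'opening': 0.08568637539014924}
scene {'fx': 451.7623801477845, 'fy': 451.7623801477845, 'cx': 276.04099000857457, 'cy': 212.30965166664498, 'T': array([[ 0.85235663,  0.39855164, -0.33859231, -0.05138218],
       [-0.52294041,  0.64382035, -0.55859528, -1.00981495],
       [-0.00463644,  0.65318599,  0.75718331,  1.47105768],
       [ 0.        ,  0.        ,  0.        ,  1.        ]])}
top {'fx': 399.29608097207444, 'fy': 399.29608097207444, 'cx': 280.7630019183654, 'cy': 208.16961175357824, 'T': array([[ 0.00357694,  0.98646137, -0.16395479,  0.36760885],
       [-0.99993155,  0.00170188, -0.01157551,  0.03606075],
       [-0.01113976,  0.16398497,  0.98639994,  1.47868963],
       [ 0.        ,  0.        ,  0.        ,  1.        ]])}
wrist {'fx': 291.7507675210733, 'fy': 291.7507675210733, 'cx': 283.4493121643766, 'cy': 210.92454679635287, 'T': array([[ 0.29013743, -0.91758529, -0.27176739,  0.09703048],
       [ 0.95698323,  0.27764703,  0.08423316,  0.57272405],
       [-0.0018357 , -0.28451602,  0.95866953,  0.37217167],
       [ 0.        ,  0.        ,  0.        ,  1.        ]])}
```

View pics/a_scene.png

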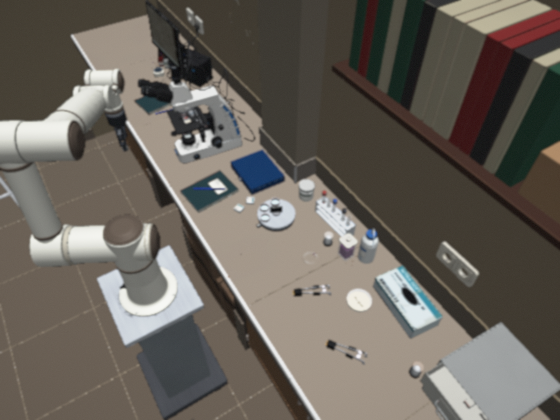

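View pics/a_top.png

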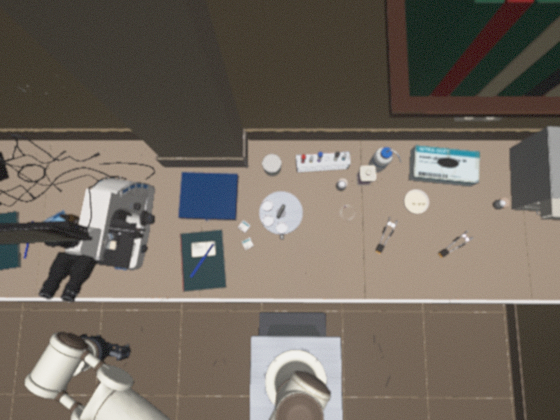

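View pics/a_wrist.png

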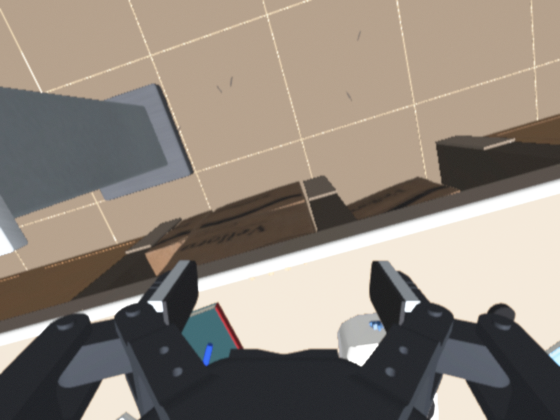

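```bash
cat > h.py <<'E'
import numpy as np, cv2
from cell import robot, vision
def ray(info,u,v):
    d=np.array([(u-info['cx'])/info['fx'],-(v-info['cy'])/info['fy'],-1.])
    T=np.asarray(info['T']); return T[:3,3],T[:3,:3]@d
def plane(info,u,v,z):
    o,d=ray(info,u,v); return o+d*(z-o[2])/d[2]
def proj(info,p):
    T=np.asarray(info['T']); c=T[:3,:3].T@(np.asarray(p)-T[:3,3])
    return np.array([info['cx']+info['fx']*c[0]/-c[2], info['cy']-info['fy']*c[1]/-c[2]])
def shot(n,name):
    i=vision.camera_info(n); im=vision.read_camera(n)[:,:,::-1].copy()
    cv2.imwrite(f"pics/{name}.png",im); return i,im
def crop(im,u0,u1,v0,v1,k,name):
    cv2.imwrite(f"pics/{name}.png",cv2.resize(im[v0:v1,u0:u1],None,fx=k,fy=k,interpolation=cv2.INTER_CUBIC))
E
python3 - <<'E'
from h import *
i=vision.camera_info("top"); im=cv2.imread("pics/a_top.png")
for p in [(281,213),(387,235),(455,244),(346,212)]: print(p,plane(i,*p,0.02))
crop(im,230,370,140,260,5,"b_top1")
crop(im,350,490,180,270,5,"b_top2")
E
```

```text
(281, 213) [0.5919686  0.05223787 0.02      ]
(387, 235) [ 0.51141267 -0.33515238  0.02      ]
(455, 244) [ 0.47925582 -0.58006586  0.02      ]
(346, 212) [ 0.59614962 -0.18766598  0.02      ]
```

View pics/b_top1.png

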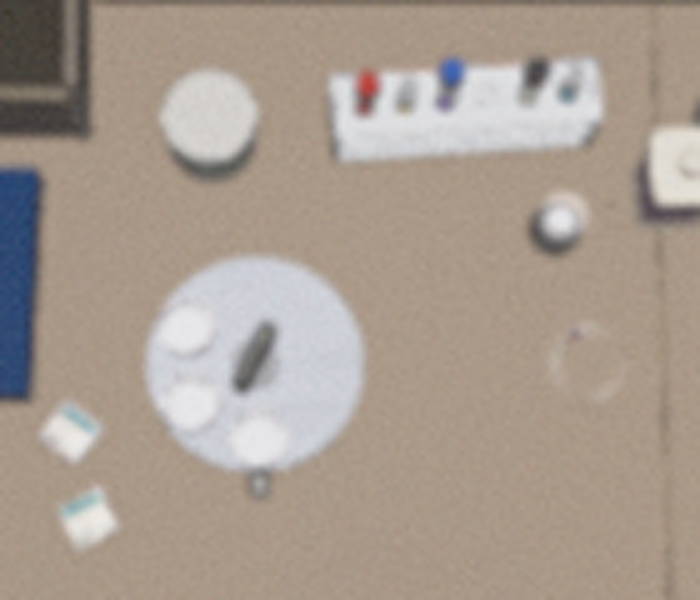

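View pics/b_top2.png

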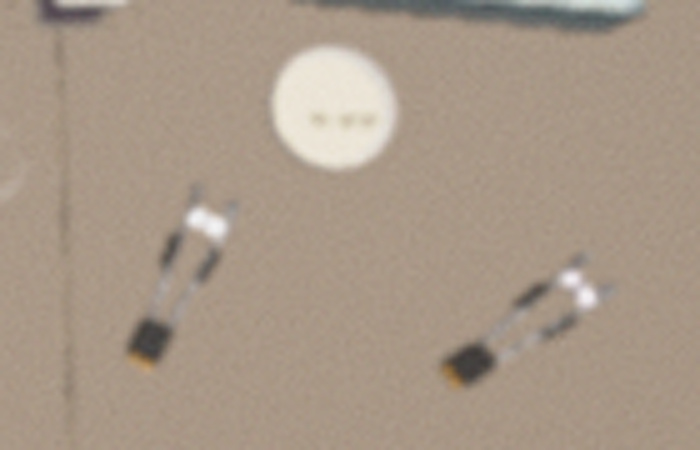

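>>> {"name": "play_rows", "arguments": {"increments": [{"translation": [-0.0036, -0.012, -0.006]}, {"translation": [-0.0072, -0.024, -0.006]}, {"translation": [-0.0072, -0.024, -0.006]}, {"translation": [-0.0072, -0.024, -0.006]}, {"translation": [-0.0072, -0.024, -0.006]}, {"translation": [-0.0072, -0.024, -0.006]}, {"translation": [-0.02, -0.018, 0]}, {"translation": [-0.029, -0.0145, 0]}, {"translation": [-0.029, -0.0145, 0]}, {"translation": [-0.029, -0.0145, 0]}, {"translation": [-0.029, -0.0145, 0]}, {"translation": [-0.029, -0.0145, 0]}, {"translation": [-0.029, -0.0145, 0]}, {"translation": [-0.029, -0.0145, 0]}, {"translation": [-0.029, -0.0145, 0]}, {"translation": [-0.029, -0.0145, 0]}, {"translation": [-0.029, -0.0145, 0]}, {"translation": [-0.029, -0.0145, 0]}, {"translation": [-0.029, -0.0145, 0]}, {"translation": [-0.029, -0.0145, 0]}]}}

```text
invalid input
```

>>> {"name": "play_rows", "arguments": {"increments": [{"turn": -0.12}, {"turn": -0.12}, {"turn": -0.12}, {"turn": -0.12}]}}

```text
invalid input
```

>>> {"name": "play_rows", "arguments": {"increments": [{"translation": [-0.0036, -0.012, -0.006], "turn": 0, "jaw": 0.085}, {"translation": [-0.0072, -0.024, -0.006], "turn": 0, "jaw": 0.085}, {"translation": [-0.0072, -0.024, -0.006], "turn": 0, "jaw": 0.085}, {"translation": [-0.0072, -0.024, -0.006], "turn": 0, "jaw": 0.085}, {"translation": [-0.0072, -0.024, -0.006], "turn": 0, "jaw": 0.085}, {"translation": [-0.0072, -0.024, -0.006], "turn": 0, "jaw": 0.085}, {"translation": [-0.02, -0.018, 0], "turn": 0, "jaw": 0.085}, {"translation": [-0.029, -0.0145, 0], "turn": 0, "jaw": 0.085}, {"translation": [-0.029, -0.0145, 0], "turn": 0, "jaw": 0.085}, {"translation": [-0.029, -0.0145, 0], "turn": 0, "jaw": 0.085}, {"translation": [-0.029, -0.0145, 0], "turn": 0, "jaw": 0.085}, {"translation": [-0.029, -0.0145, 0], "turn": 0, "jaw": 0.085}, {"translation": [-0.029, -0.0145, 0], "turn": 0, "jaw": 0.085}, {"translation": [-0.029, -0.0145, 0], "turn": 0, "jaw": 0.085}, {"translation": [-0.029, -0.0145, 0], "turn": 0, "jaw": 0.085}, {"translation": [-0.029, -0.0145, 0], "turn": 0, "jaw": 0.085}, {"translation": [-0.029, -0.0145, 0], "turn": 0, "jaw": 0.085}, {"translation": [-0.029, -0.0145, 0], "turn": 0, "jaw": 0.085}, {"translation": [-0.029, -0.0145, 0], "turn": 0, "jaw": 0.085}, {"translation": [-0.029, -0.0145, 0], "turn": 0, "jaw": 0.085}], "grip_force": 40}}

```text
time: 1.82
position: [0.4872, 0.0986, 0.2469]
ee_rot: [-3.142, -0.0, 2.847]
force: [-0.0, -0.1, 0.8]
opening: 0.0857
```

>>> {"name": "play_rows", "arguments": {"increments": [{"translation": [0, 0, 0], "turn": 0.06, "jaw": 0.085}, {"translation": [0, 0, 0], "turn": 0.12, "jaw": 0.085}, {"translation": [0, 0, 0], "turn": 0.12, "jaw": 0.085}, {"translation": [0, 0, 0], "turn": 0.12, "jaw": 0.085}, {"translation": [0, 0, 0], "turn": 0.12, "jaw": 0.085}, {"translation": [0, 0, 0], "turn": 0.12, "jaw": 0.085}, {"translation": [0, 0, 0], "turn": 0.12, "jaw": 0.085}, {"translation": [0, 0, 0], "turn": 0.12, "jaw": 0.085}, {"translation": [0, 0, 0], "turn": 0.12, "jaw": 0.085}, {"translation": [0, 0, 0], "turn": 0.12, "jaw": 0.085}, {"translation": [0, 0, 0], "turn": 0.12, "jaw": 0.085}, {"translation": [0, 0, 0], "turn": 0.12, "jaw": 0.085}, {"translation": [0, 0, 0], "turn": 0.12, "jaw": 0.085}, {"translation": [0, 0, 0], "turn": 0.12, "jaw": 0.085}, {"translation": [0, 0, 0], "turn": 0.12, "jaw": 0.085}, {"translation": [0, 0, 0], "turn": 0.12, "jaw": 0.085}, {"translation": [0, 0, 0], "turn": 0.12, "jaw": 0.085}, {"translation": [0, 0, 0], "turn": 0.12, "jaw": 0.085}, {"translation": [0, 0, 0], "turn": 0.12, "jaw": 0.085}, {"translation": [0, 0, 0], "turn": 0.12, "jaw": 0.085}]}}

```text
time: 3.48
position: [0.4861, 0.0999, 0.2468]
ee_rot: [-3.141, 0.001, 0.502]
force: [0.2, 0.5, -0.2]
opening: 0.0854
```

>>> {"name": "play_rows", "arguments": {"increments": [{"translation": [0, 0, 0], "turn": 0.12, "jaw": 0.085}, {"translation": [0, 0, 0], "turn": 0.12, "jaw": 0.085}, {"translation": [0, 0, 0], "turn": 0.12, "jaw": 0.085}, {"translation": [0, 0, 0], "turn": 0.12, "jaw": 0.085}, {"translation": [0, 0, 0], "turn": 0.12, "jaw": 0.085}, {"translation": [0, 0, 0], "turn": 0.12, "jaw": 0.085}, {"translation": [0, 0, 0], "turn": 0.12, "jaw": 0.085}, {"translation": [0, 0, 0], "turn": 0.12, "jaw": 0.085}, {"translation": [0, 0, 0], "turn": 0.07, "jaw": 0.085}, {"translation": [0, 0, 0], "turn": 0, "jaw": 0.085}, {"translation": [0, 0, 0], "turn": 0, "jaw": 0.085}]}}

```text
time: 4.4
position: [0.4862, 0.0999, 0.247]
ee_rot: [3.141, 0.0, -0.52]
force: [0.3, 0.0, -0.1]
opening: 0.0851
```

```bash
python3 - <<'E'
from h import *
s=robot.sense();print(s['time'],s['position'],s['ee_rot'])
i,im=shot("wrist","c_wrist"); np.save("c_T.npy",i['T']); print(i['T'])
E
```

```text
4.4 [0.48619576 0.09993309 0.24695184] [ 3.14134978e+00  4.54387999e-04 -5.20001679e-01]
[[-4.97417338e-01  8.31585958e-01  2.47064335e-01  5.49053768e-01]
 [-8.67511324e-01 -4.76919178e-01 -1.41323034e-01  6.56220163e-02]
 [ 3.07469417e-04 -2.84627636e-01  9.58638104e-01  4.08755452e-01]
 [ 0.00000000e+00  0.00000000e+00  0.00000000e+00  1.00000000e+00]]
```

View pics/c_wrist.png

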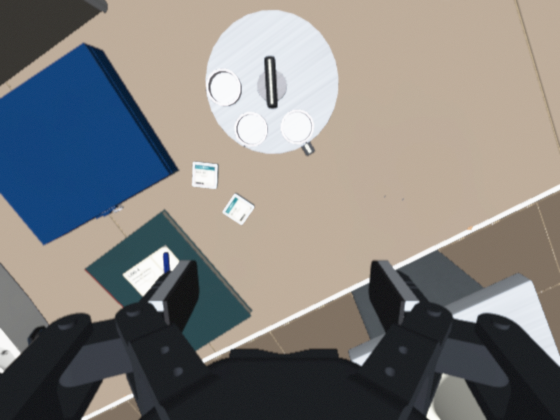

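```bash
python3 - <<'E'
from h import *
i=vision.camera_info("wrist"); im=cv2.imread("pics/c_wrist.png")
# knob dark mask
hsv=cv2.cvtColor(im,cv2.COLOR_BGR2HSV)
m=((hsv[:,:,2]<70)).astype(np.uint8); m[:,:240]=0;m[:,300:]=0;m[:40]=0;m[125:]=0
n,l,st,c=cv2.connectedComponentsWithStats(m); print(st,c)
k=1+np.argmax(st[1:,4]); ys,xs=np.where(l==k)
P=np.array([plane(i,x,y,.068)[:2] for x,y in zip(xs,ys)]); print("knob",P.mean(0)); 
(r)=cv2.minAreaRect((P*1e3).astype(np.float32)); print(r)
w,v=np.linalg.eigh(np.cov(P.T)); print("dir",np.degrees(np.arctan2(v[1,1],v[0,1])))
# disc mask: bluish-grey low sat on brown bench
lab=cv2.cvtColor(im,cv2.COLOR_BGR2LAB).astype(int)
m=((lab[:,:,2]<130)&(lab[:,:,0]>140)).astype(np.uint8); m[165:]=0; m[:,:195]=0; m[:,350:]=0
cs,_=cv2.findContours(m,cv2.RETR_EXTERNAL,cv2.CHAIN_APPROX_NONE); ct=max(cs,key=cv2.contourArea)
ct=cv2.convexHull(ct)
Q=np.array([plane(i,p[0],p[1],.030)[:2] for p in ct[:,0]]);
c,rad=cv2.minEnclosingCircle((Q*1e3).astype(np.float32));print(c,rad)
A=np.c_[2*Q,np.ones(len(Q))];x=np.linalg.lstsq(A,(Q**2).sum(1),rcond=None)[0];print("fit",x[:2],np.sqrt(x[2]+x[0]**2+x[1]**2))
print("ptr",plane(i,311,153,.010), plane(i,308,148,.018))
crop(im,190,350,0,220,3.5,"c_crop") if False else cv2.imwrite("pics/c_crop.png",cv2.resize(im[0:190,190:360],None,fx=3.1,fy=3.1,interpolation=cv2.INTER_CUBIC))
for nm,u,v in [("scene",275,214)]: pass
E
```

```text
[[     0      0    560    420 234978]
 [   265     58     12     50    222]] [[279.50788159 209.61895156]
 [271.15765766  83.59459459]]
knob [0.59200552 0.05617052]
((592.9852905273438, 56.279273986816406), (10.220669746398926, 49.02314376831055), 62.98125457763672)
dir 153.94879166429155
(587.667236328125, 55.57518005371094) 86.05376434326172
fit [0.59262371 0.05586096] 0.08015602913512954
ptr [0.49846284 0.05175597 0.01      ] [0.50713576 0.05238486 0.018     ]
```

View pics/c_crop.png

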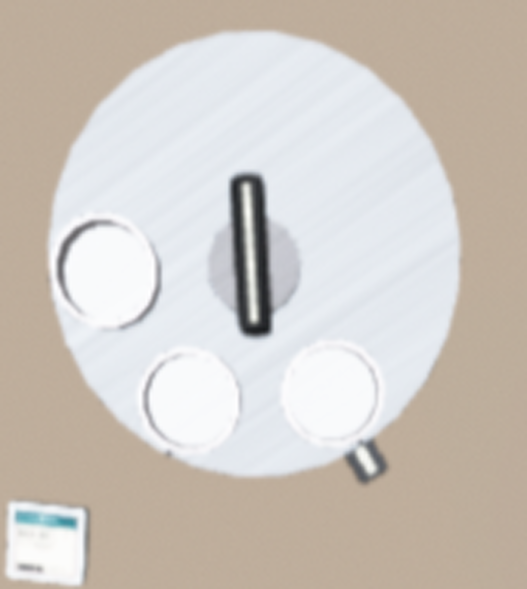

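>>> {"name": "play_rows", "arguments": {"increments": [{"translation": [0, 0, 0], "turn": -0.058, "jaw": 0.035}, {"translation": [0.0115, -0.0008, 0.01], "turn": 0, "jaw": 0.035}, {"translation": [0.023, -0.0016, 0.02], "turn": 0, "jaw": 0.035}, {"translation": [0.023, -0.0016, 0.02], "turn": 0, "jaw": 0.035}, {"translation": [0.023, -0.0016, 0.02], "turn": 0, "jaw": 0.035}, {"translation": [0.023, -0.0016, 0.02], "turn": 0, "jaw": 0.035}, {"translation": [0.0112, -0.0008, 0.01], "turn": 0, "jaw": 0.035}, {"translation": [0, 0, 0.015], "turn": 0, "jaw": 0.035}, {"translation": [0, 0, 0.015], "turn": 0, "jaw": 0.035}, {"translation": [0, 0, 0.015], "turn": 0, "jaw": 0.035}, {"translation": [0, 0, 0.015], "turn": 0, "jaw": 0.035}, {"translation": [0, 0, 0.01], "turn": 0, "jaw": 0.035}, {"translation": [0, 0, 0.01], "turn": 0, "jaw": 0.035}, {"translation": [0, 0, 0.008], "turn": 0, "jaw": 0.035}, {"translation": [0, 0, 0.007], "turn": 0, "jaw": 0.035}, {"translation": [0, 0, 0.005], "turn": 0, "jaw": 0.035}, {"translation": [0, 0, 0], "turn": 0, "jaw": 0.035}]}}

```text
time: 5.87
position: [0.5919, 0.0558, 0.0462]
ee_rot: [3.141, 0.001, -0.464]
force: [-0.1, -0.4, 1.0]
opening: 0.0349
```

```bash
python3 - <<'E'
from h import *
s=robot.sense();print(s['time'],s['position'],s['ee_rot'],s['opening'],s['force'])
i,im=shot("wrist","d_wrist")
E
```

```text
5.8667 [0.59192479 0.05576546 0.04619927] [ 3.14106765e+00  1.40782089e-03 -4.64048214e-01] 0.034903372048853444 [-0.14856019 -0.41515833  0.95727202]
```

View pics/d_wrist.png

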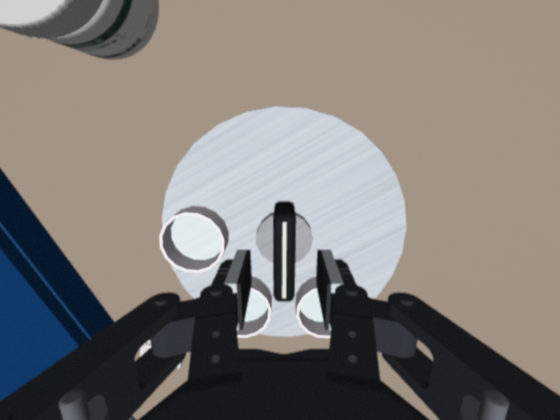

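>>> {"name": "play_rows", "arguments": {"increments": [{"translation": [0, 0, 0], "turn": 0, "jaw": 0.02}, {"translation": [0, 0, 0], "turn": 0, "jaw": 0.014}, {"translation": [0, 0, 0], "turn": 0, "jaw": 0.008}, {"translation": [0, 0, 0], "turn": 0, "jaw": 0.008}, {"translation": [0, 0, 0], "turn": 0, "jaw": 0.008}, {"translation": [0, 0, 0], "turn": 0, "jaw": 0.008}], "grip_force": 40}}

```text
time: 6.42
position: [0.5933, 0.0556, 0.0482]
ee_rot: [-3.141, -0.002, -0.464]
force: [0.0, -0.3, 4.8]
opening: 0.0076
```

>>> {"name": "play_rows", "arguments": {"increments": [{"translation": [0, 0, 0], "turn": -0.03, "jaw": 0.008}, {"translation": [0, 0, 0], "turn": -0.06, "jaw": 0.008}, {"translation": [0, 0, 0], "turn": -0.06, "jaw": 0.008}, {"translation": [0, 0, 0], "turn": -0.06, "jaw": 0.008}, {"translation": [0, 0, 0], "turn": -0.06, "jaw": 0.008}, {"translation": [0, 0, 0], "turn": -0.06, "jaw": 0.008}, {"translation": [0, 0, 0], "turn": -0.06, "jaw": 0.008}, {"translation": [0, 0, 0], "turn": -0.06, "jaw": 0.008}, {"translation": [0, 0, 0], "turn": -0.06, "jaw": 0.008}, {"translation": [0, 0, 0], "turn": -0.06, "jaw": 0.008}, {"translation": [0, 0, 0], "turn": -0.06, "jaw": 0.008}, {"translation": [0, 0, 0], "turn": -0.06, "jaw": 0.008}, {"translation": [0, 0, 0], "turn": -0.06, "jaw": 0.008}, {"translation": [0, 0, 0], "turn": -0.06, "jaw": 0.008}, {"translation": [0, 0, 0], "turn": -0.06, "jaw": 0.008}, {"translation": [0, 0, 0], "turn": -0.06, "jaw": 0.008}, {"translation": [0, 0, 0], "turn": -0.06, "jaw": 0.008}, {"translation": [0, 0, 0], "turn": -0.06, "jaw": 0.008}, {"translation": [0, 0, 0], "turn": -0.05, "jaw": 0.008}, {"translation": [0, 0, 0], "turn": 0, "jaw": 0.008}]}}

```text
time: 8.08
position: [0.5936, 0.0558, 0.0482]
ee_rot: [3.14, -0.002, 0.638]
force: [0.0, 1.5, 5.2]
opening: 0.0079
```

```bash
python3 - <<'E'
from h import *
s=robot.sense();print(s['time'],s['position'],s['ee_rot'],s['opening'],s['force'],s['moment'])
i,im=shot("wrist","e_wrist")
E
```

```text
8.0833 [0.59355548 0.05584342 0.04818863] [ 3.14038669e+00 -1.93384611e-03  6.37838055e-01] 0.007858486189516078 [0.02018876 1.48073766 5.22352536] [ 0.10890932 -0.07261591 -0.00519652]
```

View pics/e_wrist.png

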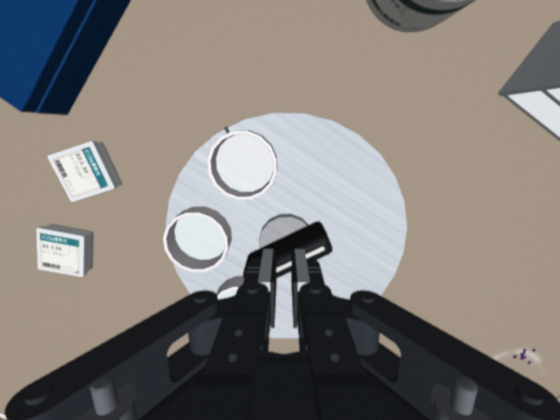

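```bash
python3 - <<'E'
from h import *
i=vision.camera_info("wrist"); s=robot.sense(); p=s['position']
print("tcp",proj(i,p),"grasp pt",proj(i,p+[0,0,.019]))
print("axis z.068",proj(i,[.5925,.056,.068]),"axis z.03",proj(i,[.5925,.056,.03]),proj(i,[.5925,.056,.038]))
a=np.radians(-26.5);d=np.array([np.cos(a),np.sin(a),0])*.026
for z in(.068,.038): print(z,proj(i,np.array([.5925,.056,z])+d),proj(i,np.array([.5925,.056,z])-d))
im=cv2.imread("pics/e_wrist.png"); crop(im,180,400,180,340,3.4,"e_crop")
im=cv2.imread("pics/d_wrist.png"); crop(im,180,400,180,340,3.4,"d_crop")
E
```

```text
tcp [285.75216706 251.13887363] grasp pt [286.07419267 265.71060806]
axis z.068 [284.63323012 267.70576605] axis z.03 [284.31917412 240.8488512 ] [284.37506318 245.62827818]
0.068 [328.53137183 247.38715428] [242.54454556 287.18685588]
0.038 [321.35471243 228.10995392] [248.68801679 262.53425926]
```

View pics/e_crop.png

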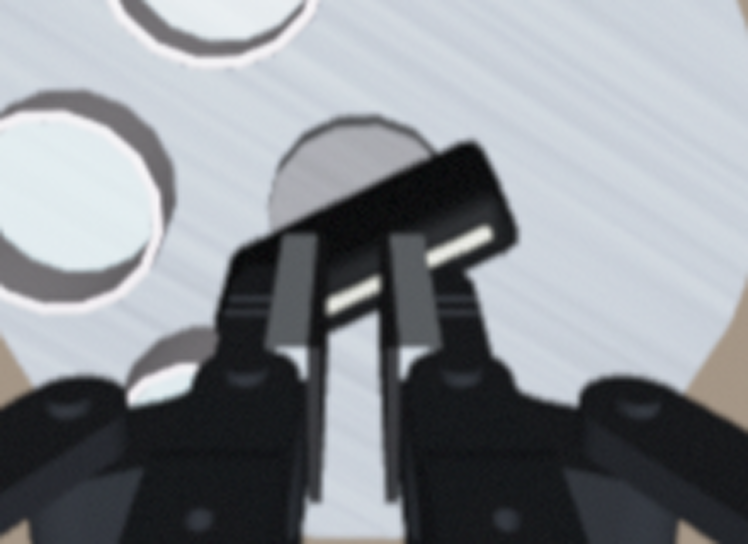

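View pics/d_crop.png

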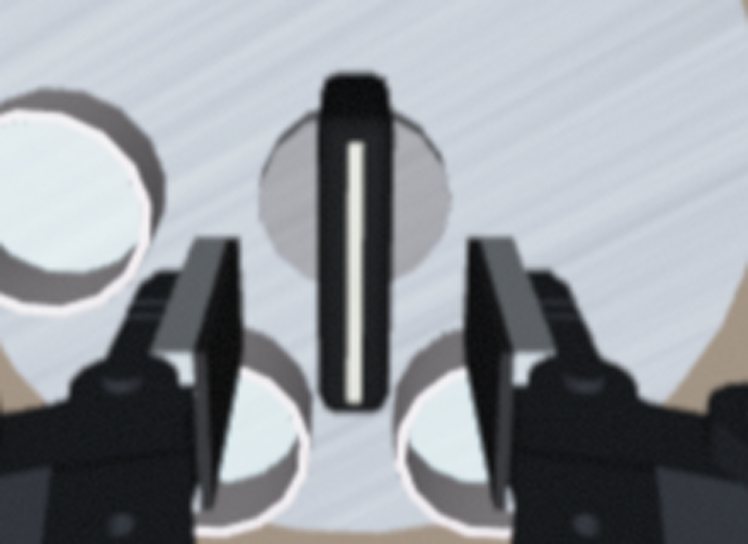

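>>> {"name": "play_rows", "arguments": {"increments": [{"translation": [0, 0, -0.008], "turn": 0, "jaw": 0.008}, {"translation": [0, 0, -0.012], "turn": 0, "jaw": 0.008}, {"translation": [0, 0, -0.012], "turn": 0, "jaw": 0.035}, {"translation": [0, 0, 0], "turn": 0.12, "jaw": 0.035}, {"translation": [0, 0, 0], "turn": 0.12, "jaw": 0.035}, {"translation": [0, 0, 0], "turn": 0.12, "jaw": 0.035}, {"translation": [0, 0, 0], "turn": 0.12, "jaw": 0.035}, {"translation": [0, 0, 0], "turn": 0.12, "jaw": 0.035}, {"translation": [0, 0, 0], "turn": 0.12, "jaw": 0.035}, {"translation": [0, 0, 0], "turn": 0.12, "jaw": 0.035}, {"translation": [0, 0, 0], "turn": 0.12, "jaw": 0.035}, {"translation": [0, 0, 0], "turn": 0.12, "jaw": 0.035}, {"translation": [0, 0, 0], "turn": 0.02, "jaw": 0.035}, {"translation": [0, 0, 0.01], "turn": 0, "jaw": 0.035}, {"translation": [0, 0, 0.01], "turn": 0, "jaw": 0.035}, {"translation": [0, 0, 0.01], "turn": 0, "jaw": 0.035}, {"translation": [0, 0, 0.005], "turn": 0, "jaw": 0.035}, {"translation": [0, 0, 0.004], "turn": 0, "jaw": 0.035}, {"translation": [0, 0, 0], "turn": 0, "jaw": 0.035}]}}

```text
time: 9.72
position: [0.5915, 0.0558, 0.0386]
ee_rot: [3.141, 0.003, -0.464]
force: [0.0, -0.2, 0.2]
opening: 0.0356
```

```bash
python3 - <<'E'
from h import *
s=robot.sense();print(s['time'],s['position'],s['ee_rot'],s['opening'],s['force'])
i,im=shot("wrist","f_wrist"); crop(im,160,400,160,340,3.3,"f_crop")
j,jm=shot("scene","f_scene"); print(proj(j,s['position'])); u,v=proj(j,s['position']).astype(int); crop(jm,u-45,u+45,v-50,v+30,7,"f_sc")
E
```

```text
9.7167 [0.59145947 0.05582485 0.03857108] [ 3.14067345e+00  2.51822632e-03 -4.63714489e-01] 0.03560669846002825 [ 0.0283351  -0.20279023  0.19488686]
[275.39959039 210.73693708]
```

View pics/f_crop.png

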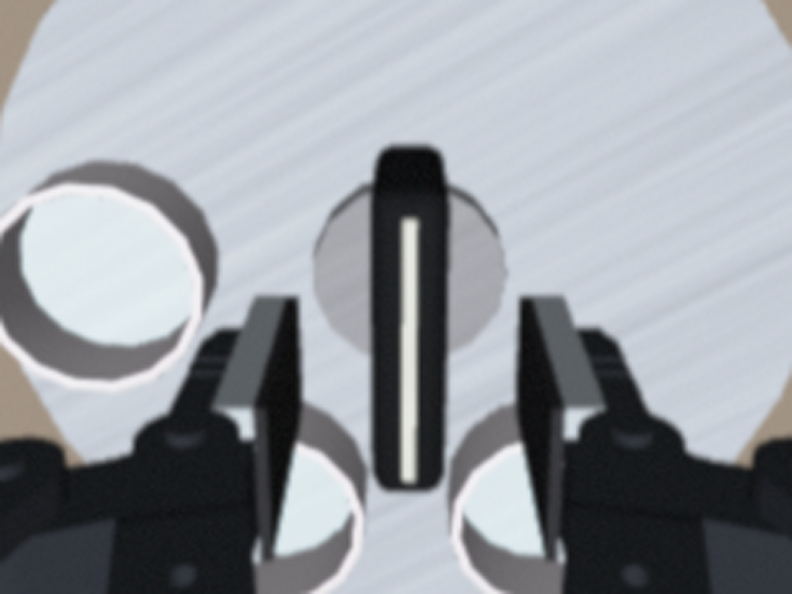

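View pics/f_sc.png

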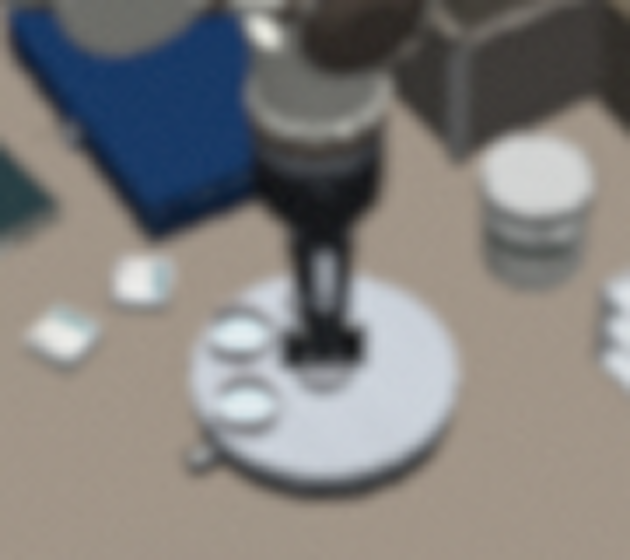

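>>> {"name": "play_rows", "arguments": {"increments": [{"translation": [0.001, 0, 0.004], "turn": 0, "jaw": 0.035}, {"translation": [0, 0, 0.004], "turn": 0, "jaw": 0.035}, {"translation": [0, 0, 0.003], "turn": 0, "jaw": 0.035}, {"translation": [0, 0, 0.002], "turn": 0, "jaw": 0.03}, {"translation": [0, 0, 0], "turn": 0, "jaw": 0.024}, {"translation": [0, 0, 0], "turn": 0, "jaw": 0.018}, {"translation": [0, 0, 0], "turn": 0, "jaw": 0.014}, {"translation": [0, 0, 0], "turn": 0, "jaw": 0.01}, {"translation": [0, 0, 0], "turn": 0, "jaw": 0.008}, {"translation": [0, 0, 0], "turn": 0, "jaw": 0.008}, {"translation": [0, 0, 0], "turn": 0, "jaw": 0.008}], "grip_force": 40}}

```text
time: 10.73
position: [0.5934, 0.0549, 0.0275]
ee_rot: [3.141, -0.0, -0.464]
force: [-2.7, -3.2, 4.6]
opening: 0.0112
```

```bash
python3 - <<'E'
from h import *
s=robot.sense();print(s['time'],s['position'],s['ee_rot'],s['opening'],s['force'])
i,im=shot("wrist","g_wrist"); crop(im,160,400,160,340,3.3,"g_crop")
E
```

```text
10.7333 [0.5933848  0.0549028  0.02747417] [ 3.14097369e+00 -6.68663098e-05 -4.64174895e-01] 0.011223933163525168 [-2.67265099 -3.23352974  4.64990813]
```

View pics/g_crop.png

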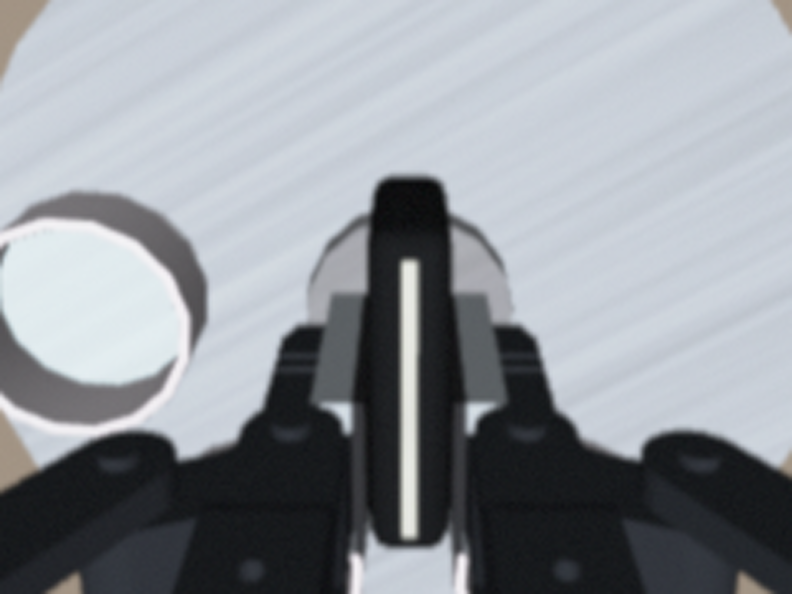

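>>> {"name": "play_rows", "arguments": {"increments": [{"translation": [0, 0, 0], "turn": -0.03, "jaw": 0.008}, {"translation": [0, 0, 0], "turn": -0.06, "jaw": 0.008}, {"translation": [0, 0, 0], "turn": -0.06, "jaw": 0.008}, {"translation": [0, 0, 0], "turn": -0.06, "jaw": 0.008}, {"translation": [0, 0, 0], "turn": -0.06, "jaw": 0.008}, {"translation": [0, 0, 0], "turn": -0.06, "jaw": 0.008}, {"translation": [0, 0, 0], "turn": -0.06, "jaw": 0.008}, {"translation": [0, 0, 0], "turn": -0.06, "jaw": 0.008}, {"translation": [0, 0, 0], "turn": -0.06, "jaw": 0.008}, {"translation": [0, 0, 0], "turn": -0.06, "jaw": 0.008}, {"translation": [0, 0, 0], "turn": -0.06, "jaw": 0.008}, {"translation": [0, 0, 0], "turn": -0.06, "jaw": 0.008}, {"translation": [0, 0, 0], "turn": -0.06, "jaw": 0.008}, {"translation": [0, 0, 0], "turn": -0.06, "jaw": 0.008}, {"translation": [0, 0, 0], "turn": -0.06, "jaw": 0.008}, {"translation": [0, 0, 0], "turn": -0.06, "jaw": 0.008}, {"translation": [0, 0, 0], "turn": -0.06, "jaw": 0.008}, {"translation": [0, 0, 0], "turn": -0.057, "jaw": 0.008}, {"translation": [0, 0, 0], "turn": 0, "jaw": 0.008}, {"translation": [0, 0, 0], "turn": 0, "jaw": 0.008}]}}

```text
time: 12.45
position: [0.5934, 0.0537, 0.0275]
ee_rot: [3.14, 0.002, 0.583]
force: [-3.7, -7.3, 4.9]
opening: 0.0111
```

```bash
python3 - <<'E'
from h import *
s=robot.sense();print(s['time'],s['position'],s['ee_rot'],s['opening'],s['force'],s['moment'])
i,im=shot("wrist","k_wrist"); cv2.imwrite("pics/k.png",im)
E
```

```text
12.45 [0.59340775 0.05367277 0.02747248] [3.13976421e+00 1.65084147e-03 5.83043318e-01] 0.011104642218691308 [-3.67354983 -7.29335966  4.89783817] [-1.05312278  0.51358615 -0.04112848]
```

View pics/k_wrist.png

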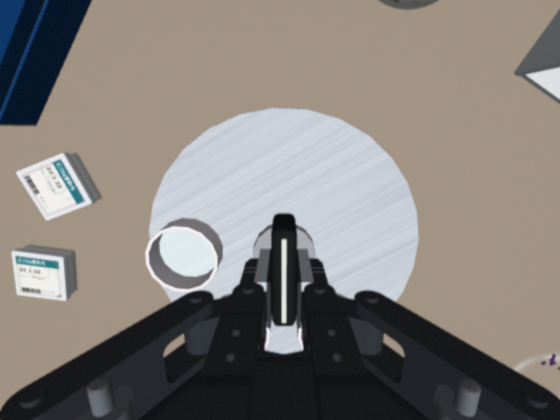

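>>> {"name": "play_rows", "arguments": {"increments": [{"translation": [0, 0, 0], "turn": 0, "jaw": 0.016}, {"translation": [0, 0, 0], "turn": 0, "jaw": 0.025}, {"translation": [0, 0, 0], "turn": 0, "jaw": 0.035}, {"translation": [0, 0, 0], "turn": 0, "jaw": 0.035}, {"translation": [0, 0, 0], "turn": 0, "jaw": 0.035}, {"translation": [0, 0, -0.01], "turn": 0, "jaw": 0.035}, {"translation": [0, 0, -0.02], "turn": 0, "jaw": 0.035}, {"translation": [0, 0, -0.035], "turn": 0, "jaw": 0.035}, {"translation": [0, 0, -0.035], "turn": 0, "jaw": 0.035}, {"translation": [0, 0, -0.035], "turn": 0, "jaw": 0.035}, {"translation": [0, 0, -0.035], "turn": 0, "jaw": 0.035}]}}

```text
time: 13.42
position: [0.5933, 0.0555, 0.1998]
ee_rot: [3.141, -0.001, 0.583]
force: [0.3, 0.6, -0.4]
opening: 0.0352
```

>>> {"name": "play_rows", "arguments": {"increments": [{"translation": [-0.013, 0.009, 0], "turn": 0, "jaw": 0.06}, {"translation": [-0.0262, 0.0181, 0], "turn": 0, "jaw": 0.06}, {"translation": [-0.0262, 0.0181, 0], "turn": 0, "jaw": 0.06}, {"translation": [-0.0262, 0.0181, 0], "turn": 0, "jaw": 0.06}, {"translation": [-0.0262, 0.0181, 0], "turn": 0, "jaw": 0.06}, {"translation": [-0.0262, 0.0181, 0], "turn": 0, "jaw": 0.06}, {"translation": [-0.0262, 0.0181, 0], "turn": 0, "jaw": 0.06}, {"translation": [-0.0262, 0.0181, 0], "turn": 0, "jaw": 0.06}, {"translation": [-0.0262, 0.0181, 0], "turn": 0, "jaw": 0.06}, {"translation": [-0.0262, 0.0181, 0], "turn": 0, "jaw": 0.06}, {"translation": [-0.0262, 0.0181, 0], "turn": 0, "jaw": 0.06}, {"translation": [-0.0262, 0.0181, 0], "turn": 0, "jaw": 0.06}, {"translation": [-0.013, 0.009, 0], "turn": 0, "jaw": 0.06}]}}

```text
time: 14.5
position: [0.4493, -0.302, 0.1982]
ee_rot: [3.14, 0.001, 0.58]
force: [-0.4, -0.4, -0.3]
opening: 0.0601
```

>>> {"name": "play_rows", "arguments": {"increments": [{"translation": [0, 0, 0], "turn": 0.06, "jaw": 0.06}, {"translation": [0, 0, 0], "turn": 0.12, "jaw": 0.06}, {"translation": [0, 0, 0], "turn": 0.12, "jaw": 0.06}, {"translation": [0, 0, 0], "turn": 0.12, "jaw": 0.06}, {"translation": [0, 0, 0], "turn": 0.12, "jaw": 0.06}, {"translation": [0, 0, 0], "turn": 0.12, "jaw": 0.06}, {"translation": [0, 0, 0], "turn": 0.12, "jaw": 0.06}, {"translation": [0, 0, 0], "turn": 0.12, "jaw": 0.06}, {"translation": [0, 0, 0], "turn": 0.12, "jaw": 0.06}, {"translation": [0, 0, 0], "turn": 0, "jaw": 0.06}, {"translation": [0, 0, 0], "turn": 0, "jaw": 0.06}, {"translation": [0, 0, 0], "turn": 0, "jaw": 0.06}]}}

```text
time: 15.5
position: [0.4506, -0.2989, 0.1976]
ee_rot: [3.141, -0.0, -0.434]
force: [-0.5, -0.2, -0.1]
opening: 0.06
```

```bash
python3 - <<'E'
from h import *
s=robot.sense();print(s['time'],s['position'],s['ee_rot'],s['opening'],s['force'])
i,im=shot("wrist","l_wrist"); print(i['T'].tolist())
j,jm=shot("top","l_top"); crop(jm,230,420,140,280,4,"l_tc")
E
```

```text
15.5 [ 0.45064883 -0.29890802  0.19760363] [ 3.14145046e+00 -4.59044623e-04 -4.34204016e-01] 0.05999755756142491 [-0.5436604  -0.23103124 -0.13558058]
[[-0.42118826907168355, 0.8696755893498476, 0.257419523900952, 0.516215819507461], [-0.9069731994759676, -0.4039426378296171, -0.11928939925901137, -0.3276366595258697], [0.00023964290962473288, -0.283715904792531, 0.9589083522104862, 0.35950492965255393], [0.0, 0.0, 0.0, 1.0]]
```

View pics/l_wrist.png

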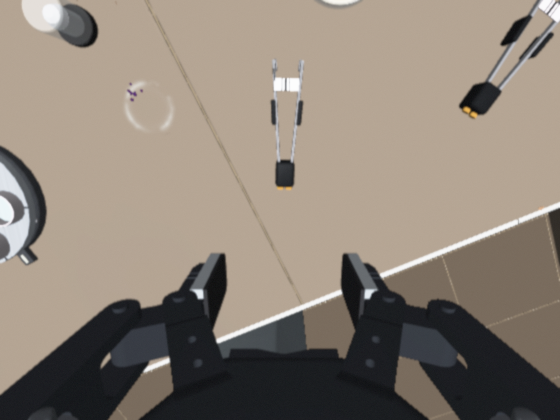

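View pics/l_tc.png

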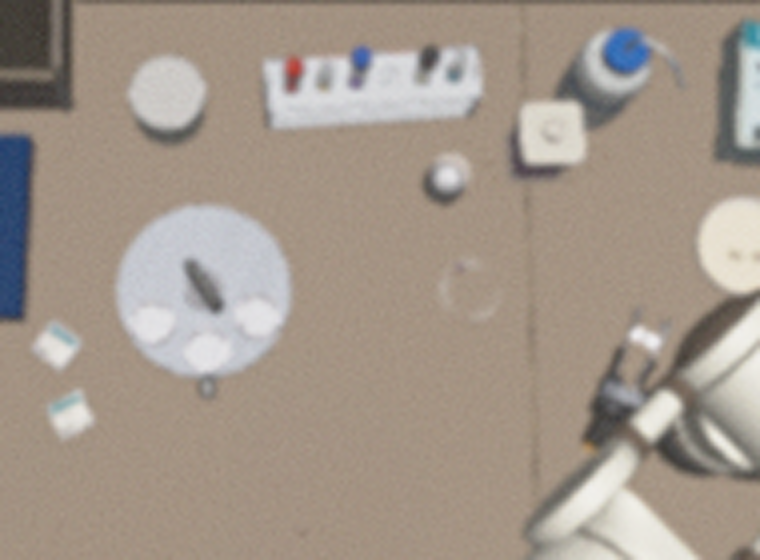

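```bash
python3 - <<'E'
from h import *
i=vision.camera_info("wrist"); im=cv2.imread("pics/l_wrist.png"); crop(im,255,320,50,200,4,"l_c")
hsv=cv2.cvtColor(im,cv2.COLOR_BGR2HSV)
m=(hsv[:,:,2]<75).astype(np.uint8); m[:,:262]=0;m[:,312:]=0;m[:90]=0;m[200:]=0
n,l,st,c=cv2.connectedComponentsWithStats(m)
for k in range(1,n):
    if st[k,4]>15: print(st[k],c[k],plane(i,*c[k],.018),plane(i,*c[k],.028))
E
```

```text
[272 101   3  23  67] [273. 112.] [ 0.53309251 -0.32289617  0.018     ] [ 0.53259649 -0.32303788  0.028     ]
[297 101   5  24  65] [299.38461538 112.72307692] [ 0.52004826 -0.34910166  0.018     ] [ 0.51993447 -0.34847548  0.028     ]
[276 160  18  26 429] [284.38694639 172.94172494] [ 0.46623376 -0.30574962  0.018     ] [ 0.46769685 -0.30639375  0.028     ]
```

View pics/l_c.png

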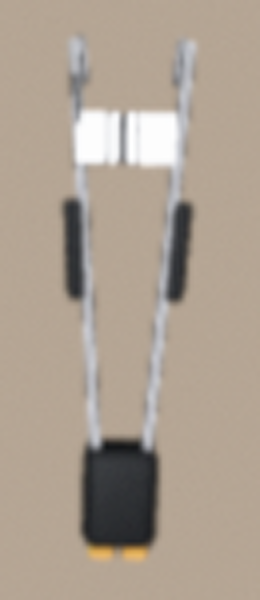

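>>> {"name": "play_rows", "arguments": {"increments": [{"translation": [0, 0, 0], "turn": 0.029, "jaw": 0.055}, {"translation": [0.012, 0, 0.012], "turn": 0, "jaw": 0.055}, {"translation": [0.018, 0, 0.024], "turn": 0, "jaw": 0.055}, {"translation": [0.018, 0, 0.024], "turn": 0, "jaw": 0.055}, {"translation": [0.018, -0.0008, 0.024], "turn": 0, "jaw": 0.055}, {"translation": [0.012, 0, 0.024], "turn": 0, "jaw": 0.055}, {"translation": [0.006, 0, 0.024], "turn": 0, "jaw": 0.055}, {"translation": [0, 0, 0.024], "turn": 0, "jaw": 0.055}, {"translation": [0, 0, 0.016], "turn": 0, "jaw": 0.055}, {"translation": [0, 0, 0.01], "turn": 0, "jaw": 0.055}, {"translation": [0, 0, 0.006], "turn": 0, "jaw": 0.055}, {"translation": [0, 0, 0], "turn": 0, "jaw": 0.055}, {"translation": [0, 0, 0], "turn": 0, "jaw": 0.055}]}}

```text
time: 16.68
position: [0.5264, -0.3364, 0.0101]
ee_rot: [3.141, -0.001, -0.466]
force: [0.1, -0.5, -0.2]
opening: 0.0551
```

```bash
python3 - <<'E'
from h import *
s=robot.sense();print(s['time'],s['position'],s['ee_rot'],s['opening'],s['force'])
i,im=shot("wrist","m_wrist"); crop(im,170,400,110,310,3.2,"m_c")
p=s['position'];print(proj(i,p),proj(i,p+[0,0,.02]))
E
```

```text
16.6833 [ 0.52643723 -0.33644063  0.01010032] [ 3.14120540e+00 -1.28110591e-03 -4.65901260e-01] 0.055051085630974245 [ 0.14871542 -0.45950127 -0.17316108]
[285.96911384 248.5486311 ] [286.29552039 263.72990244]
```

View pics/m_c.png

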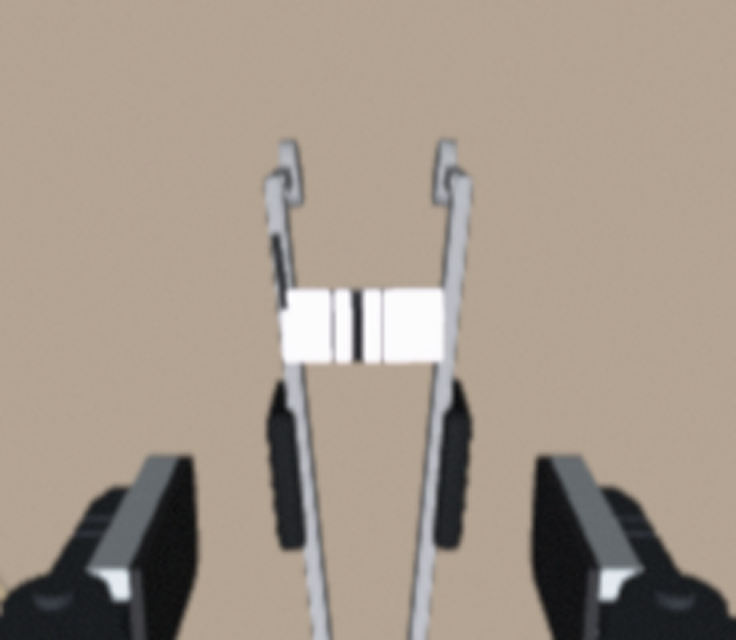

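>>> {"name": "play_rows", "arguments": {"increments": [{"translation": [0, 0.0007, 0.006], "turn": 0, "jaw": 0.052}, {"translation": [0, 0, 0.006], "turn": 0, "jaw": 0.048}, {"translation": [0, 0, 0.005], "turn": 0, "jaw": 0.044}, {"translation": [0, 0, 0.003], "turn": 0, "jaw": 0.042}, {"translation": [0, 0, 0], "turn": 0, "jaw": 0.04}, {"translation": [0, 0, 0], "turn": 0, "jaw": 0.04}]}}

```text
time: 17.23
position: [0.5254, -0.3364, -0.0112]
ee_rot: [-3.141, 0.001, -0.466]
force: [0.5, -0.0, -0.0]
opening: 0.0398
```

```bash
python3 - <<'E'
from h import *
s=robot.sense();print(s['time'],s['position'],s['ee_rot'],s['opening'],s['force'])
i,im=shot("wrist","n_wrist"); crop(im,170,400,110,310,3.2,"n_c")
E
```

```text
17.2333 [ 0.52542679 -0.33637452 -0.01121152] [-3.14136508e+00  7.36215483e-04 -4.66200468e-01] 0.03977278375713231 [ 0.47408862 -0.02175234 -0.04318597]
```

View pics/n_c.png

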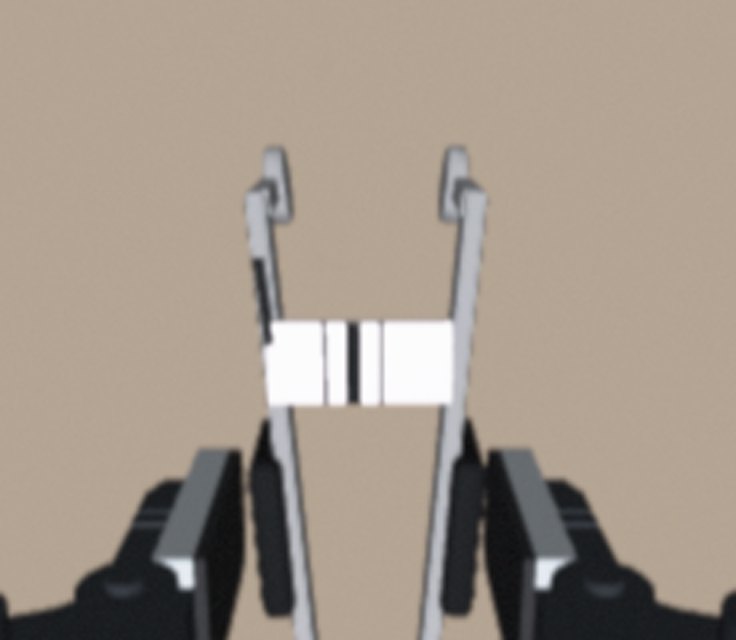

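>>> {"name": "play_rows", "arguments": {"increments": [{"translation": [0, 0, 0.002], "turn": 0, "jaw": 0.038}, {"translation": [0, 0, 0.001], "turn": 0, "jaw": 0.036}, {"translation": [0, 0, 0], "turn": 0, "jaw": 0.034}, {"translation": [0, 0, 0], "turn": 0, "jaw": 0.032}, {"translation": [0, 0, 0], "turn": 0, "jaw": 0.03}, {"translation": [0, 0, 0], "turn": 0, "jaw": 0.029}, {"translation": [0, 0, 0], "turn": 0, "jaw": 0.028}, {"translation": [0, 0, 0], "turn": 0, "jaw": 0.0275}, {"translation": [0, 0, 0], "turn": 0, "jaw": 0.027}, {"translation": [0, 0, 0], "turn": 0, "jaw": 0.027}, {"translation": [0, 0, 0], "turn": 0, "jaw": 0.027}], "grip_force": 30}}

```text
time: 18.2
position: [0.526, -0.337, -0.0133]
ee_rot: [3.141, -0.001, -0.466]
force: [0.7, -0.2, 4.5]
opening: 0.0269
```

```bash
python3 - <<'E'
from h import *
s=robot.sense();print(s['time'],s['position'],s['ee_rot'],s['opening'],s['force'])
i,im=shot("wrist","o_wrist"); crop(im,190,380,130,310,4,"o_c")
E
```

```text
18.2 [ 0.52603156 -0.33695459 -0.01330462] [ 3.14129379e+00 -1.02163473e-03 -4.66261263e-01] 0.026871268570440626 [ 0.72429488 -0.22786199  4.5141896 ]
```

View pics/o_c.png

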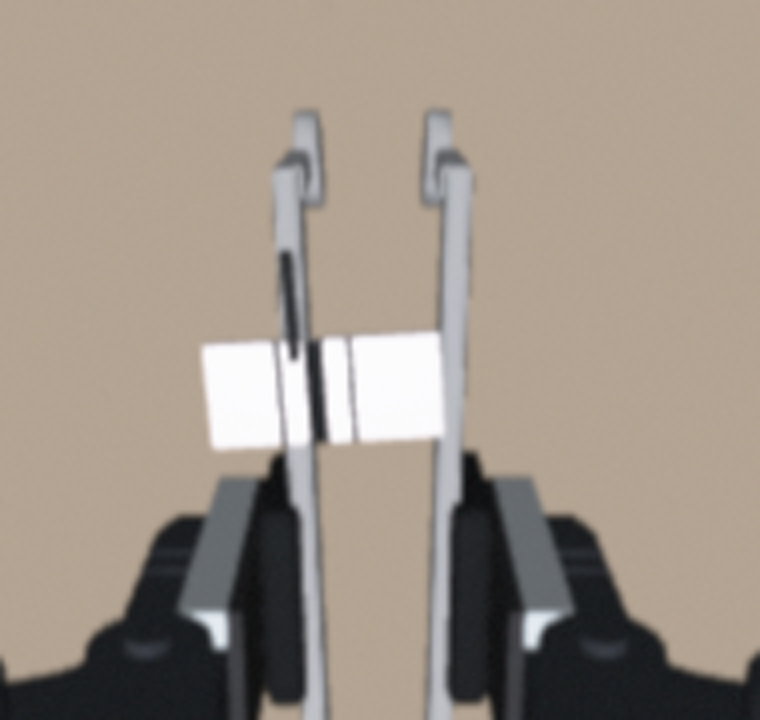

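>>> {"name": "play_rows", "arguments": {"increments": [{"translation": [0, 0, -0.001], "turn": 0, "jaw": 0.0265}, {"translation": [0, 0, 0], "turn": 0, "jaw": 0.026}, {"translation": [0, 0, 0], "turn": 0, "jaw": 0.0256}, {"translation": [0, 0, 0], "turn": 0, "jaw": 0.0256}, {"translation": [0, 0, 0], "turn": 0, "jaw": 0.0256}, {"translation": [0, 0, -0.004], "turn": 0, "jaw": 0.0256}, {"translation": [0, 0, -0.008], "turn": 0, "jaw": 0.0256}, {"translation": [0, 0, -0.012], "turn": 0, "jaw": 0.0256}, {"translation": [0, 0, -0.016], "turn": 0, "jaw": 0.0256}, {"translation": [0, 0, -0.016], "turn": 0, "jaw": 0.0256}, {"translation": [0, 0, -0.016], "turn": 0, "jaw": 0.0256}, {"translation": [0, 0, -0.016], "turn": 0, "jaw": 0.0256}, {"translation": [0, 0, -0.016], "turn": 0, "jaw": 0.0256}, {"translation": [0, 0, -0.012], "turn": 0, "jaw": 0.0256}, {"translation": [0, 0, -0.006], "turn": 0, "jaw": 0.0256}, {"translation": [0, 0, 0], "turn": 0, "jaw": 0.0256}, {"translation": [0, 0, 0], "turn": 0, "jaw": 0.0256}]}}

```text
time: 19.67
position: [0.5256, -0.3365, 0.1092]
ee_rot: [3.142, -0.0, -0.466]
force: [-0.1, 0.4, -0.9]
opening: 0.0258
```

```bash
python3 - <<'E'
from h import *
s=robot.sense();print(s['time'],s['position'],s['ee_rot'],s['opening'],s['force'])
i,im=shot("wrist","p_wrist"); crop(im,190,380,130,310,4,"p_c")
E
```

```text
19.6667 [ 0.52558181 -0.3365286   0.10919515] [ 3.14157633e+00 -5.04893268e-05 -4.66221372e-01] 0.025817813412351558 [-0.09934579  0.37989315 -0.89445538]
```

View pics/p_c.png

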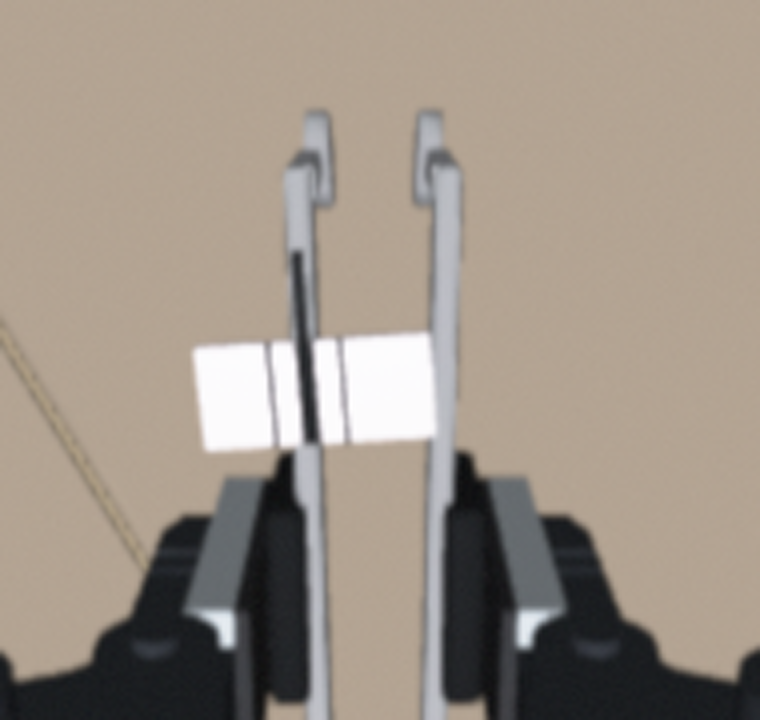

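```bash
python3 - <<'E'
from h import *
i=vision.camera_info("wrist"); s=robot.sense(); p=s['position']; a=s['ee_rot'][2]
tx=np.array([np.cos(a),np.sin(a),0]); ty=np.array([np.sin(a),-np.cos(a),0])
f=lambda q:np.round((proj(i,q)-[190,130])*4,0)
U=p[2]+.0123
for x,z,n in[(.056,.006,"front edge mid"),(.050,.012,"top"),(.044,.006,"back"),(.05,0,"low")]:
    for y in(-.005,-.008,.005,.008):
        q=p+tx*x+ty*y; q[2]=U+z; print(n,y,f(q))
E
```

```text
front edge mid -0.005 [345. 112.]
front edge mid -0.008 [320. 112.]
front edge mid 0.005 [427. 112.]
front edge mid 0.008 [452. 112.]
top -0.005 [344. 169.]
top -0.008 [319. 169.]
top 0.005 [428. 168.]
top 0.008 [454. 168.]
back -0.005 [345. 209.]
back -0.008 [321. 209.]
back 0.005 [426. 209.]
back 0.008 [450. 209.]
low -0.005 [346. 154.]
low -0.008 [323. 154.]
low 0.005 [424. 154.]
low 0.008 [448. 154.]
```

>>> {"name": "play_rows", "arguments": {"increments": [{"translation": [-0.004, -0.0055, 0], "turn": 0, "jaw": 0.0256}, {"translation": [-0.009, -0.012, 0], "turn": 0, "jaw": 0.0256}, {"translation": [-0.014, -0.0185, 0], "turn": 0, "jaw": 0.0256}, {"translation": [-0.0168, -0.0225, 0], "turn": 0, "jaw": 0.0256}, {"translation": [-0.0168, -0.0225, 0], "turn": 0, "jaw": 0.0256}, {"translation": [-0.0168, -0.0225, 0], "turn": 0, "jaw": 0.0256}, {"translation": [-0.0168, -0.0225, 0], "turn": 0, "jaw": 0.0256}, {"translation": [-0.0168, -0.0225, 0], "turn": 0, "jaw": 0.0256}, {"translation": [-0.0168, -0.0225, 0], "turn": 0, "jaw": 0.0256}, {"translation": [-0.0168, -0.0225, 0], "turn": 0, "jaw": 0.0256}, {"translation": [-0.0168, -0.0225, 0], "turn": 0, "jaw": 0.0256}, {"translation": [-0.0168, -0.0225, 0], "turn": 0, "jaw": 0.0256}, {"translation": [-0.0168, -0.0225, 0], "turn": 0, "jaw": 0.0256}, {"translation": [-0.0168, -0.0225, 0], "turn": 0, "jaw": 0.0256}, {"translation": [-0.014, -0.0185, 0], "turn": 0, "jaw": 0.0256}, {"translation": [-0.009, -0.012, 0], "turn": 0, "jaw": 0.0256}, {"translation": [-0.004, -0.0055, 0], "turn": 0, "jaw": 0.0256}, {"translation": [0, 0, 0], "turn": 0, "jaw": 0.0256}]}}

```text
time: 21.22
position: [0.4549, 0.0574, 0.1084]
ee_rot: [3.141, 0.002, -0.464]
force: [0.4, -0.8, -1.0]
opening: 0.0258
```

>>> {"name": "play_rows", "arguments": {"increments": [{"translation": [0, 0, 0], "turn": -0.02, "jaw": 0.0256}, {"translation": [0, 0, 0], "turn": -0.04, "jaw": 0.0256}, {"translation": [0, 0, 0], "turn": -0.06, "jaw": 0.0256}, {"translation": [0, 0, 0], "turn": -0.06, "jaw": 0.0256}, {"translation": [0, 0, 0], "turn": -0.06, "jaw": 0.0256}, {"translation": [0, 0, 0], "turn": -0.06, "jaw": 0.0256}, {"translation": [0, 0, 0], "turn": -0.06, "jaw": 0.0256}, {"translation": [0, 0, 0], "turn": -0.06, "jaw": 0.0256}, {"translation": [0, 0, 0], "turn": -0.05, "jaw": 0.0256}, {"translation": [0, 0, 0], "turn": -0.03, "jaw": 0.0256}, {"translation": [0, 0, 0], "turn": -0.01, "jaw": 0.0256}, {"translation": [0, 0, 0], "turn": 0, "jaw": 0.0256}, {"translation": [0, 0, 0], "turn": 0, "jaw": 0.0256}]}}

```text
time: 22.3
position: [0.4561, 0.0555, 0.1091]
ee_rot: [3.141, 0.0, 0.042]
force: [0.1, 0.3, 0.3]
opening: 0.0258
```

```bash
python3 - <<'E'
from h import *
s=robot.sense();print(s['time'],s['position'],s['ee_rot'],s['opening'],s['force'])
i,im=shot("wrist","q_wrist"); crop(im,190,380,0,310,2.4,"q_c")
E
```

```text
22.3 [0.45607053 0.05554313 0.10914171] [3.14147342e+00 1.01969029e-04 4.24626296e-02] 0.025806746346793377 [0.07189194 0.29299518 0.31387368]
```

View pics/q_wrist.png

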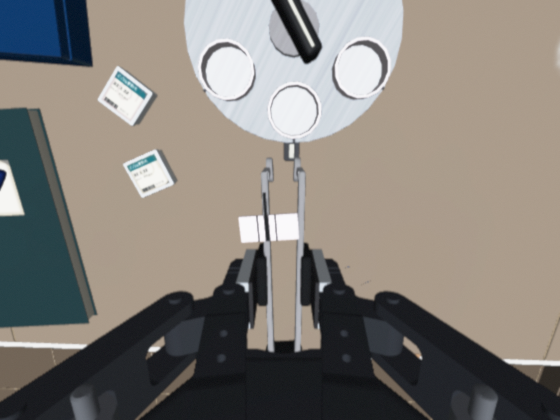

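```bash
python3 - <<'E'
from h import *
i=vision.camera_info("wrist"); im=cv2.imread("pics/q_wrist.png"); s=robot.sense()
crop(im,250,340,60,190,5.5,"q_cup")
p=s['position']
for c in [(.5366,.0536)]:
    pts=[proj(i,[c[0]+.02*np.cos(t),c[1]+.02*np.sin(t),.045]) for t in np.linspace(0,6.28,60)]
    k=cv2.resize(im[60:190,250:340],None,fx=5.5,fy=5.5,interpolation=cv2.INTER_CUBIC)
    for q in pts: cv2.circle(k,tuple(((q-[250,60])*5.5+2.25).astype(int)),1,(0,0,255),-1)
    # predicted discs
    a=s['ee_rot'][2];tx=np.array([np.cos(a),np.sin(a),0]); ty=np.array([np.sin(a),-np.cos(a),0])
    for x in(.044,.056):
        for y in(-.0066,.0034):
            q=p+tx*x+ty*y+np.array([0,0,.0183]); cv2.circle(k,tuple(((proj(i,q)-[250,60])*5.5+2.25).astype(int)),3,(0,255,0),-1)
    cv2.imwrite("pics/q_ov.png",k)
E
```

```text
(no output)
```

View pics/q_ov.png

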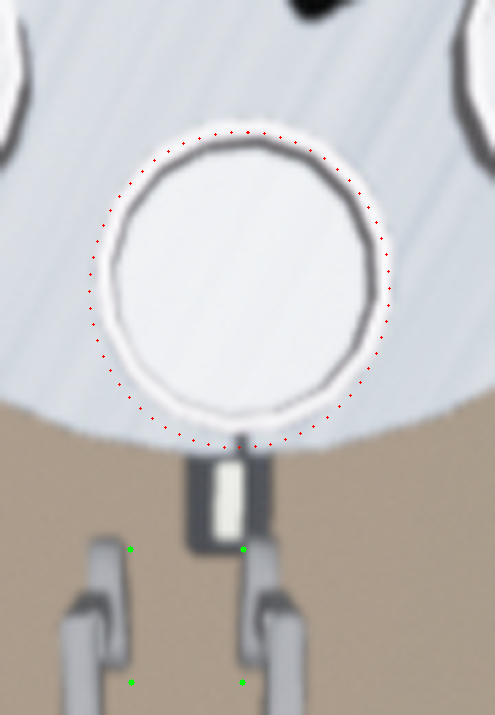

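>>> {"name": "play_rows", "arguments": {"increments": [{"translation": [0.003, 0.0006, 0], "turn": 0, "jaw": 0.0256}, {"translation": [0.006, 0.0015, 0], "turn": 0, "jaw": 0.0256}, {"translation": [0.007, 0.002, 0], "turn": 0, "jaw": 0.0256}, {"translation": [0.007, 0.002, 0.004], "turn": 0, "jaw": 0.0256}, {"translation": [0.005, 0.001, 0.008], "turn": 0, "jaw": 0.0256}, {"translation": [0.0027, 0.0005, 0.012], "turn": 0, "jaw": 0.0256}, {"translation": [0, 0, 0.014], "turn": 0, "jaw": 0.0256}, {"translation": [0, 0, 0.012], "turn": 0, "jaw": 0.0256}, {"translation": [0, 0, 0.008], "turn": 0, "jaw": 0.0256}, {"translation": [0, 0, 0.004], "turn": 0, "jaw": 0.0256}, {"translation": [0, 0, 0.002], "turn": 0, "jaw": 0.0256}, {"translation": [0, 0, 0], "turn": 0, "jaw": 0.0256}, {"translation": [0, 0, 0], "turn": 0, "jaw": 0.0256}]}}

```text
time: 23.43
position: [0.4875, 0.0498, 0.0457]
ee_rot: [3.141, -0.001, 0.044]
force: [0.2, 0.0, -0.3]
opening: 0.0257
```

```bash
python3 - <<'E'
from h import *
s=robot.sense();print(s['time'],s['position'],s['ee_rot'],s['opening'],s['force'])
i,im=shot("wrist","r_wrist"); crop(im,190,380,90,280,4,"r_c")
p=s['position'];a=s['ee_rot'][2];tx=np.array([np.cos(a),np.sin(a),0]); ty=np.array([np.sin(a),-np.cos(a),0])
f=lambda q:np.round((proj(i,q)-[190,90])*4+1.5,0)
for r in((-.02,0),(.02,0),(0,.02),(0,-.02)): print("rim",r,f(np.array([.5382+r[0],.0533+r[1],.045])))
for x in(.044,.056): print(x,f(p+tx*(x+.001)-ty*.0069+[0,0,.0183]),f(p+tx*(x+.001)+ty*.0031+[0,0,.0183]))
E
```

```text
23.4333 [0.48748935 0.04984783 0.04566897] [ 3.14144108e+00 -9.32992558e-04  4.37720996e-02] 0.02569934124656531 [ 0.24645692  0.03174519 -0.29007033]
rim (-0.02, 0) [372. 441.]
rim (0.02, 0) [385. 152.]
rim (0, 0.02) [234. 295.]
rim (0, -0.02) [522. 308.]
0.044 [333. 368.] [413. 368.]
0.056 [332. 271.] [414. 271.]
```

View pics/r_c.png

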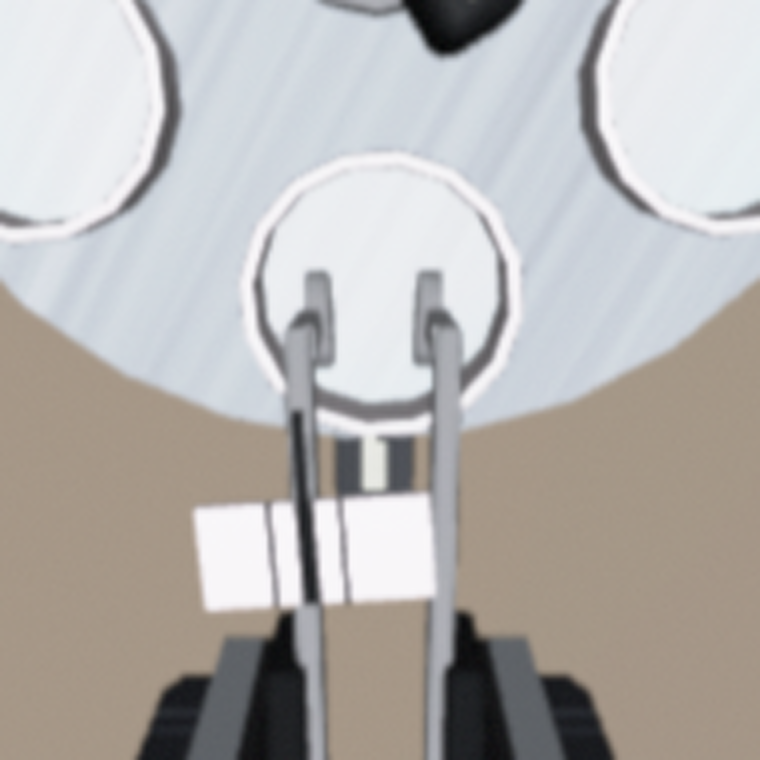

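>>> {"name": "play_rows", "arguments": {"increments": [{"translation": [0, 0.001, 0.001], "turn": 0, "jaw": 0.0256}, {"translation": [0, 0, 0.003], "turn": 0, "jaw": 0.0256}, {"translation": [0, 0, 0.004], "turn": 0, "jaw": 0.0256}, {"translation": [0, 0, 0.004], "turn": 0, "jaw": 0.0256}, {"translation": [0, 0, 0.004], "turn": 0, "jaw": 0.0256}, {"translation": [0, 0, 0.003], "turn": 0, "jaw": 0.0256}, {"translation": [0, 0, 0.003], "turn": 0, "jaw": 0.0256}, {"translation": [0, 0, 0.0015], "turn": 0, "jaw": 0.0256}, {"translation": [0, 0, 0.0005], "turn": 0, "jaw": 0.0256}, {"translation": [0, 0, 0], "turn": 0, "jaw": 0.0256}, {"translation": [0, 0, 0], "turn": 0, "jaw": 0.0256}, {"translation": [0, 0, 0], "turn": 0, "jaw": 0.0256}, {"translation": [0, 0, 0], "turn": 0, "jaw": 0.0256}]}}

```text
time: 24.57
position: [0.4872, 0.0489, 0.0214]
ee_rot: [3.142, -0.0, 0.044]
force: [-0.2, -0.1, -1.1]
opening: 0.0258
```

```bash
python3 - <<'E'
from h import *
s=robot.sense();print(s['time'],s['position'],s['ee_rot'],s['opening'],s['force'],abs(s['dq']).max())
i,im=shot("wrist","s_wrist"); crop(im,190,380,90,280,4,"s_c")
j,jm=shot("scene","s_scene"); crop(jm,220,330,160,250,7,"s_sc")
p=s['position'];a=s['ee_rot'][2];tx=np.array([np.cos(a),np.sin(a),0]); ty=np.array([np.sin(a),-np.cos(a),0])
f=lambda q:np.round((proj(i,q)-[190,90])*4+1.5,0)
for r in((-.02,0),(.02,0),(0,.02),(0,-.02)): print("rim",r,f(np.array([.5388+r[0],.0529+r[1],.045])))
for x in(.044,.056): print(x,f(p+tx*(x+.001)-ty*.0069+[0,0,.0183]),f(p+tx*(x+.001)+ty*.0031+[0,0,.0183]))
E
```

```text
24.5667 [0.48719415 0.04888232 0.02140885] [ 3.14151286e+00 -4.10318242e-04  4.38037041e-02] 0.02584502604084065 [-0.19924085 -0.08656693 -1.06028438] 0.0023704485053735198
rim (-0.02, 0) [368. 482.]
rim (0.02, 0) [382. 145.]
rim (0, 0.02) [206. 314.]
rim (0, -0.02) [543. 328.]
0.044 [333. 369.] [413. 368.]
0.056 [332. 271.] [414. 271.]
```

View pics/s_c.png

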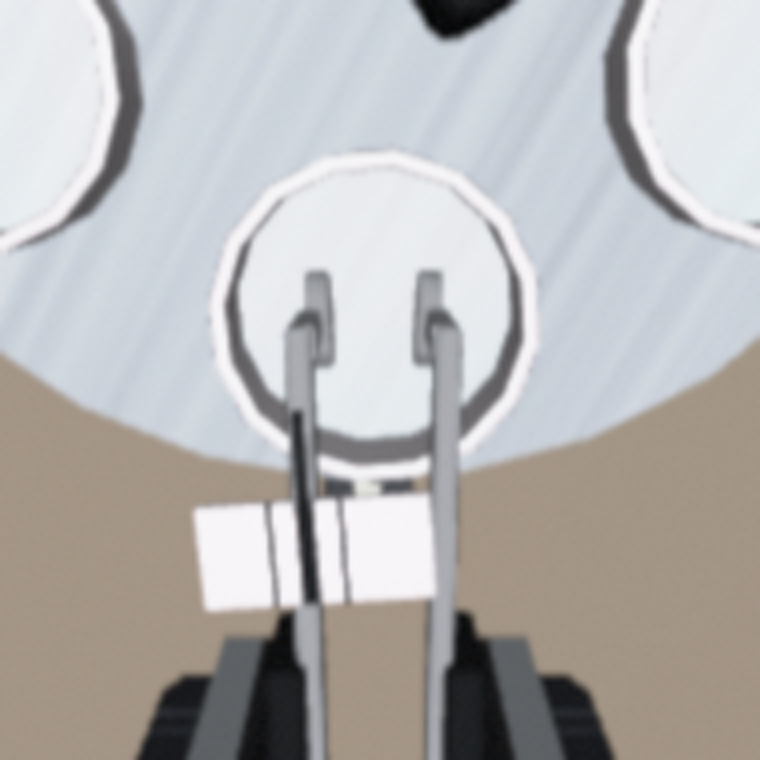

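View pics/s_sc.png

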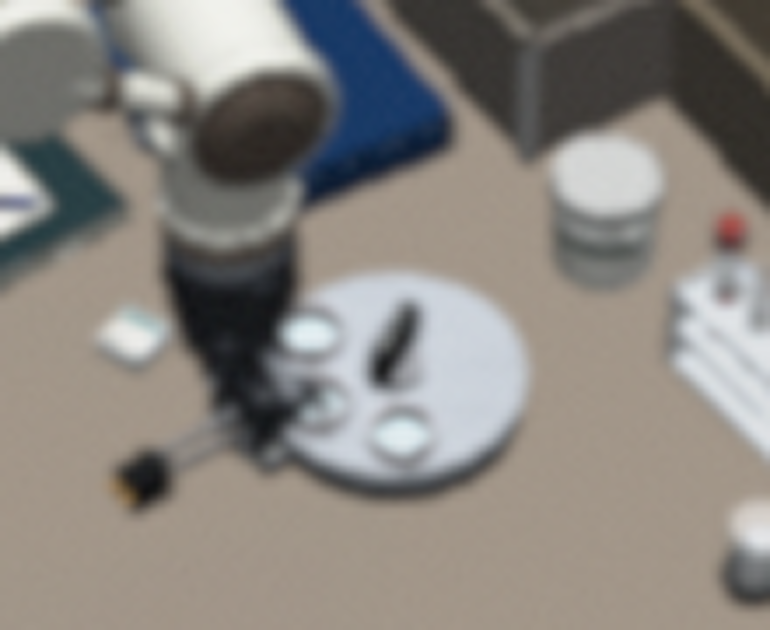

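>>> {"name": "play_rows", "arguments": {"increments": [{"translation": [0, 0, 0.0006], "turn": 0, "jaw": 0.0256}, {"translation": [0, 0, 0.0006], "turn": 0, "jaw": 0.0256}, {"translation": [0, 0, 0], "turn": 0, "jaw": 0.0256}, {"translation": [0, 0, 0], "turn": 0, "jaw": 0.0256}, {"translation": [0, 0, 0], "turn": 0, "jaw": 0.0256}, {"translation": [0, 0, 0], "turn": 0, "jaw": 0.0256}, {"translation": [0, 0, 0], "turn": 0, "jaw": 0.0256}, {"translation": [0, 0, 0], "turn": 0, "jaw": 0.0256}]}}

```text
time: 25.33
position: [0.487, 0.0489, 0.02]
ee_rot: [3.142, -0.0, 0.044]
force: [0.3, 0.2, -0.6]
opening: 0.0255
```

```bash
python3 - <<'E'
from h import *
s=robot.sense();print(s['time'],s['position'],s['ee_rot'],s['opening'],s['force'],abs(s['dq']).max())
i,im=shot("wrist","t_wrist"); crop(im,190,380,90,280,4,"t_c")
E
```

```text
25.3333 [0.48701373 0.04891254 0.02001284] [ 3.14157456e+00 -5.79887882e-05  4.37698137e-02] 0.025531469529799972 [ 0.32205592  0.24228291 -0.55912079] 0.002127913270062412
```

View pics/t_c.png

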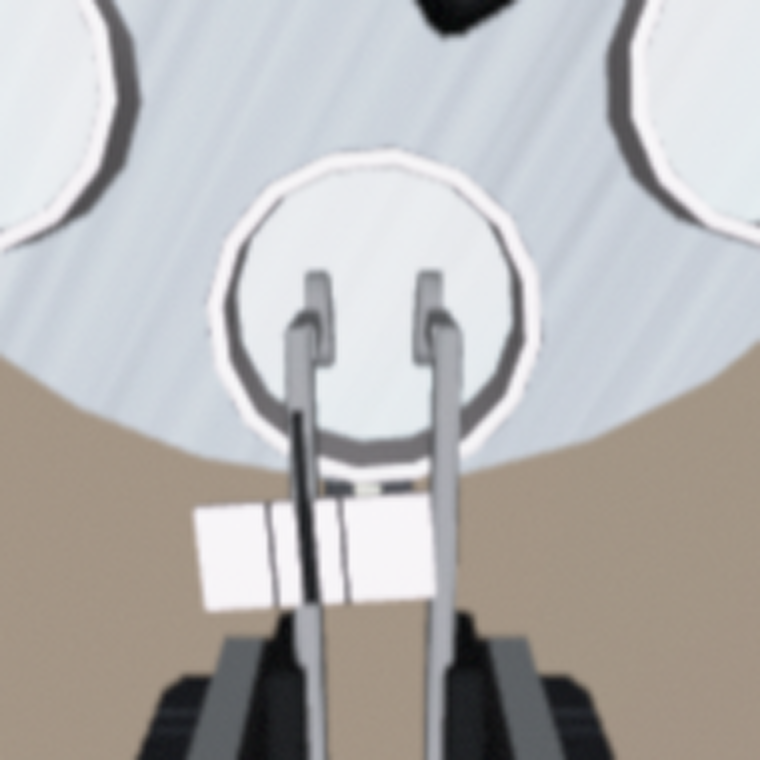

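Discs are centred in the cup at about crop (375,318), the arm's pointer lies on the thick line, and the contact force is near zero. Handing in.

```bash
python3 - <<'E'
from cell import robot
print(robot.sign_off())
E
```

```text
the job is handed in; nothing more can be done
None
```

I turned the turntable one click counter-clockwise and let go of the knob. Then I took the tweezers nearest the base, squeezed them to the 10 mm mark and lowered both discs into the cup at the pointer. The job is handed in, at about 25 s on the clock; the sign-off gives no verdict.

**Last checks**
- **Turntable:** after I let go, the top view showed the second cup in line with the pointer. The wrist view showed it still there at the end.
- **Gap:** the arm's pointer lay on the thick 10 mm line, and the jaws read 25.5 mm. The gap measured from the picture was about 10.4 mm.
- **Position in the cup:** both discs were inside the rim, within about 1 mm of its centre. Their lowest points should be 2–3 mm above the floor. That height comes from the arm's readings, not from a picture.
- **Contact:** the force was about 0.7 N, roughly the weight of the tweezers, and nothing was moving.

**What went wrong or disagreed**
- **First try at the knob failed:** the jaws closed above the bar, rested on its top with about 5 N and turned without moving it. The fingertips sit about 20 mm short of the stated TCP, so I allowed for that on the second try and for the tweezers.
- **Cup size in the pictures:** the rim looked 2–3% smaller than calculated, so heights judged from pictures could be off by about 3 mm.
- **Bystanders:** I kept clear of them and saw nothing disturbed, but I did not measure their positions again at the end.

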